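# Set the airflow tester's damper and start the test

### The job

Set the damper of the round airflow tester on the repair bench: with the fingertips push the upright stud of its lever gently round until the lever's pointed end stands right at the one long mark of the dial, then press the button of the small grey control box fully in and let it come up again. Do not press the button before the lever is on the mark. Only push and press: do not grip the lever, do not lift or shove the control box, leave the other things on the bench where they are, and leave the lever on the mark.

Things in the scene. Friction and masses are not known exactly. Their poses are not given: they have to be found in the camera images.
- tester: Airflow tester fixed to the bench: a grey drum 244 mm across and 50 mm tall, on it a 3 mm thick aluminium dial plate (234 mm across) and in the middle a dark damper ring 100 mm across whose top is 69 mm above the bench. Origin at the centre of the drum's underside, on the ring's vertical turning axis.
- ring (a joint): Turning angle of the damper ring with its lever, rad: grows anticlockwise seen from above, stops at 0 and 2.4. It starts at 0.1 to 0.5, and the long mark always lies at a larger value (1.2 to 2.0), so the lever has to go anticlockwise. It turns with a light steady drag (about 2 N of push at the stud) and stays where it is left; no spring.
- lever_tip (a point): Pointed outer end of the flat dark lever that sticks out from the ring, 87 mm from the ring's axis, 64 mm above the bench; its x axis points outward along the lever. The lever is 12 mm wide, its top 67 mm above the bench. Turns with the ring.
- lever_stud (a point): Centre of the top of the upright black stud on the lever: a round pin of 12 mm diameter, 72 mm from the ring's axis, on the lever's centre line; its top is 101 mm above the bench and it rises 34 mm clear of the lever. Push it sideways.
- long_mark (a point): The set point: inner end of the one long black mark (26 mm long; the eight others, spaced 12 degrees to both sides of it, are 10 mm) on the dial plate, 87 mm from the ring's axis, 53 mm above the bench; x axis points outward along the mark. The lever is set when its pointed end stands at this point seen from above.
- control_box: Grey control box, loose, 0.6 to 1.1 kg, 90 x 90 mm and 50 mm tall; origin at the centre of its underside. One round push button in a steel housing on its top.
- start_top (a point): Centre of the top of the button's black cap (30 mm across), facing straight up, 72 mm above the bench, 10 mm off the box's centre; nothing stands above it.
- start (a joint): How far the button is pressed, m: 0 up, 0.006 fully in (takes about 5 N); it springs back.
- motor: Bystander: a loose black vacuum motor, upright can 52 mm across, 63 mm tall; origin at the centre of its underside.
- socket: Bystander: a loose steel wrench socket 22 mm across, 28 mm tall, standing on the tester's dial on the side away from the scale; origin under its centre.
- screwdriver: Bystander: a loose screwdriver lying on the bench to the right of the work.
- screw_jar: Bystander: a loose jar of 56 mm diameter, 60 mm tall; origin under its centre.
- dust_cup: Bystander: a loose grey cup, 60 mm across, 60 mm tall; origin under its centre.
- filter: Bystander: a loose paper filter ring, 68 mm across, 45 mm tall; origin under its centre.
There are look-alikes about, which are no part of the job. Leave any orange look-alike of the control_box alone.

How it is judged:
On the way, in this order (a step that is already met when the one before it is completed fails the run):
1. the lever's pointed end rests at the long mark, let go of, with the button not pressed (horizontal distance between lever_tip and long_mark below 0.005 m and value of joint start below 0.0015 m and velocity of joint ring between -0.03 and 0.03 rad/s and contact force between the fingers and ring below 0.1 N), for 0.2 s.
2. the button is pressed in with the lever on the mark (horizontal distance between lever_tip and long_mark below 0.005 m and value of joint start above 0.0045 m), for 0.04 s.
At the end, for the whole second after the job is handed in: The lever's pointed end is within 5 mm of the inner end of the long mark (seen from above) and at rest, the button has been pressed in at least 4.5 of its 6 mm after that and is up again, the control box is within 25 mm and every bystander within 30 mm of its start (horizontal distance between lever_tip and long_mark below 0.005 m and value of joint start below 0.0015 m and velocity of joint ring between -0.03 and 0.03 rad/s and linear speed of control_box below 0.02 m/s and distance of control_box from where it was at the start of the episode below 0.025 m and distance of each of motor, socket, screwdriver, screw_jar, dust_cup, filter from where it was at the start of the episode below 0.03 m); the robot touches nothing.
It fails at once if the button is pressed while the lever is not on the mark (value of joint start above 0.003 m and horizontal distance between lever_tip and long_mark above 0.007 m).
It fails at once if the lever or ring is gripped or forced (more than 18 N between the fingers and it) (contact force between the fingers and ring above 18 N).
It fails at once if the control box is lifted, tipped or shoved by more than 25 mm (height (world z) of control_box above 0.012 m or angle between control_box's own z axis and vertical above 0.2 rad or distance of control_box from where it was at the start of the episode above 0.025 m).
It fails at once if another thing on the bench is moved by more than 30 mm (distance of any of motor, socket, screwdriver, screw_jar, dust_cup, filter from where it was at the start of the episode above 0.03 m).
It also fails if it takes over 51 s, if anything falls off the work surface, if the arm or the gripper's body presses on something with over 40 N, if the wrist force passes 120 N, or if a joint passes its speed limit or range.

### The arm

A 6-joint arm with a two-finger parallel gripper is mounted at the origin on the work surface. World frame = base frame: x ahead of the robot, y to its left, z up, the work surface at z = 0. Lengths are in m, angles in rad, forces in N, time in s.
With the tool pointing down it reaches from about 0.375 to 0.975 m from the base axis. Payload 3.8 kg.
Tool frame: the origin (TCP) lies on the centre line of the jaws, within the pads' length; the fingertips stand 14 mm ahead of it and the grasp point (between the pads) lies 5 mm behind it; z points along the fingers, y is the line along which they close (so a half turn about z gives the same grasp; the last joint's range is limited). The gripper opens to 85 mm and grips with 20 to 120 N. Pads are 22 mm wide; open, the fingers measure 114 mm over their backs; the gripper's body (76 mm by 85 mm) begins 54 mm behind the grasp point. The pads swing forward as they close: fully open they stand 13 mm farther back than shut.
Start: joints at [1.299, 0.264, 1.604, -0, 1.274, -0.037], TCP at [0.157, 0.656, 0.245] pointing down, gripper open.
Joint ranges: [-2.63, 2.63], [-0.94, 2.18], [0.31, 2.57], [-1.31, 4.45], [0, 2.66], [-2.55, 2.55]. Speed limits (rad/s): [2.57, 2.57, 3.14, 3.14, 3.14, 3.14].

### API

Orientations are given as a rotation vector (axis times angle).
In Python, from workcell import bot, eyes, spot_in gives the robot as it stands.
- The arm moves only by the tool carry_out, never from a script. Its argument "series" is text: rows parted by semicolons, each of 4 numbers parted by spaces: the shift along the world's x, y, z in m, then the turn about the world's z in degrees. In form: tx ty tz roll; .... A call has 1 to 20 rows; each row shifts and turns the commanded pose from where the row before left it; what a row does not reach is not made up. A row lasts 1/8 s, in which the tool goes at most 62.5 mm and 10.7 degrees, less where a joint would pass 70% of its speed; a pose out of reach is approached as far as the arm can. A call is refused whole if a number of a shift passes 0.0625 or a number of a turn 10.7, either way. A call with a gripper value outside its range is refused whole. "jaw" is the gripper command: -1 is shut, 1 is fully open, values between are in proportion, set as the call begins (left out, the last holds). The fingers move at their own pace and stop on an object; "grip_force" is the grip in N (left out, the last holds). Time passes only in rows, so rows that do not move let the fingers close. It gives the time, the measured TCP pose, the force, the opening and the grip force at its end, in the units of the state.
- bot.read_state(): the state, without advancing time (a new reading comes with each control period).
- eyes.read_camera(name): name is "side" or "top" or "wrist"; returns (picture, depth): 480x640x3 uint8, blue, green, red; 480x640 float32, m along the optical axis (not along the pixel's ray), 0 where there is no reading.
- eyes.get_calibration(name): a dict with "K" (3x3 intrinsics, pixels), "distortion" ([k1, k2, p1, p2, k3] as OpenCV has them; the pictures are not rectified), "position" and "rotation" of the camera in the world; the wrist camera has in their place "T_tool_cam" (4x4, takes a point from camera to tool coordinates, whose origin is the TCP and whose axes are the flange's). Camera axes: x right, y down, z forward; pixel columns grow to the right and rows downward; lengths in m; the calibration is good to about 2 mm. A picture is of the moment at which its call begins: read the wrist's pose just before it. get_calibration takes no time and is no camera call.
- bot.finish_job(): hands the job in; it is judged then, once.
Trained networks look in the newest picture that a camera, given by its name, has taken for a name from the list of things; names that differ only in an ending like _2 or _b are one class to them, and where a whole thing is asked for, a point or a joint stands for the part that bears it (a point fixed in the world has none). Each returns a list of dicts, best first, with "score" (0 to 1); they miss things now and then, are a little off and sometimes report something else, mostly with a low value. They report only what shows in the picture. A call takes as long as a camera call. They do not tell look-alikes from the thing itself.
- spot_in(camera, target): "rect" ([centre column, centre row, width, height] in pixels, round what is visible of it).
The state is a dict: "time": time; "q": joint angles; "joint_vel": joint speeds; "joint_torque": joint torques, N m; "tool_pos": TCP position; "tcp_rot": TCP orientation; "wrist_force": force on the tool from outside, world axes, zero at the start; "torque": the same for the moment, N m; "width": opening from 0.0 (shut) to 1.0 (fully open); "grip_force": force on a finger pad.
Only numpy, scipy, OpenCV 4.12 (cv2) and the standard library are available. Lean on these libraries where they do the work, as an engineer would, in place of code of your own. Each camera call takes 0.05 s, during which the arm holds its last target. There are 200 camera calls.

## Working session

There is one attempt and no reset: what is moved stays moved. The work goes in short steps, Python scripts to look and compute and a tool call to move; the robot and the scene stay as the last step left them, time stands still between calls to the robot, and variables do not carry over. Pictures are saved under pics/ and viewed, at most 10 in all, crops included, and the job is handed in when it is done.

Besides the shell and the picture viewer there is one more tool, called after "Request:" by a JSON object that holds its "api" and its "payload". carry_out: Moves the arm, as the interface text tells. Its arguments: {"type":"object","properties":{"series":{"type":"string"},"jaw":{"type":"number"},"grip_force":{"type":"number"}},"required":["series"]}

```bash
mkdir -p pics; cat > h.py <<'E'
import numpy as np,cv2
from workcell import bot,eyes,spot_in
from scipy.spatial.transform import Rotation as R
def cam(name):
    c=eyes.get_calibration(name);K=np.array(c["K"]);d=np.array(c["distortion"],float)
    if name=="wrist":
        s=bot.read_state();T=np.eye(4);T[:3,:3]=R.from_rotvec(s["tcp_rot"]).as_matrix();T[:3,3]=s["tool_pos"]
        T=T@np.array(c["T_tool_cam"]);return K,d,T[:3,:3],T[:3,3]
    r=np.array(c["rotation"]);r=r if r.shape==(3,3) else R.from_rotvec(r).as_matrix()
    return K,d,r,np.array(c["position"])
def at_z(C,uv,z):
    K,d,r,p=C
    n=cv2.undistortPoints(np.array(uv,float).reshape(-1,1,2),K,d).reshape(-1,2)
    v=np.c_[n,np.ones(len(n))]@r.T
    return p+v*((z-p[2])/v[:,2])[:,None]
def px(C,P):
    K,d,r,p=C
    return cv2.projectPoints(np.array(P,float).reshape(-1,3),cv2.Rodrigues(r.T)[0],-r.T@p,K,d)[0].reshape(-1,2)
E
python3 - <<'E'
from h import *
s=bot.read_state();print(s["time"],s["tool_pos"],s["tcp_rot"],s["width"])
for n in("top","wrist"):
    C=cam(n);im,_=eyes.read_camera(n);cv2.imwrite(f"pics/{n}0.png",im);print(n,C[3])
    for t,z in(("tester",.05),("lever_tip",.064),("lever_stud",.101),("long_mark",.053),("control_box",.05),("start_top",.072),("socket",.08)):
        for o in spot_in(n,t)[:3]: print(t,round(o["score"],2),np.round(o["rect"]),at_z(C,o["rect"][:2],z).round(3)[0])
E
```

```text
0.0 [0.1568473  0.65580438 0.24395825] [-0.36788774 -3.11963255  0.00345433] 1.0013071329957408
top [0.28716582 0.02397012 1.14334928]
tester 0.7 [243. 206.  53.  43.] [0.562 0.228 0.05 ]
tester 0.64 [254. 223.  92.  80.] [0.52  0.197 0.05 ]
lever_tip 0.79 [242. 206.  56.  41.] [0.56  0.228 0.064]
lever_stud 0.82 [246. 208.  62.  40.] [0.544 0.211 0.101]
long_mark 0.95 [248. 206.  94.  89.] [0.563 0.214 0.053]
control_box 0.95 [423. 272.  47.  45.] [ 0.41  -0.216  0.05 ]
control_box 0.87 [471. 322.  49.  43.] [ 0.292 -0.331  0.05 ]
control_box 0.81 [420. 207.  47.  52.] [ 0.573 -0.212  0.05 ]
start_top 0.43 [427. 200.  14.  10.] [ 0.584 -0.223  0.072]
start_top 0.42 [427. 268.  11.   8.] [ 0.418 -0.221  0.072]
start_top 0.18 [266. 180.  14.  12.] [0.624 0.17  0.072]
wrist [0.08219928 0.67392651 0.37605294]
tester 0.75 [104. 473.  41.  15.] [0.42  0.326 0.05 ]
tester 0.42 [218. 430.  17.  20.] [0.381 0.488 0.05 ]
lever_stud 0.4 [104. 472.  41.  11.] [0.366 0.381 0.101]
```

View pics/top0.png

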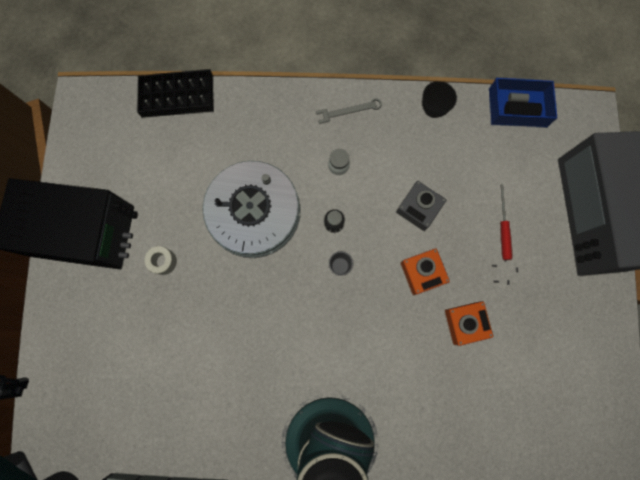

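View pics/wrist0.png

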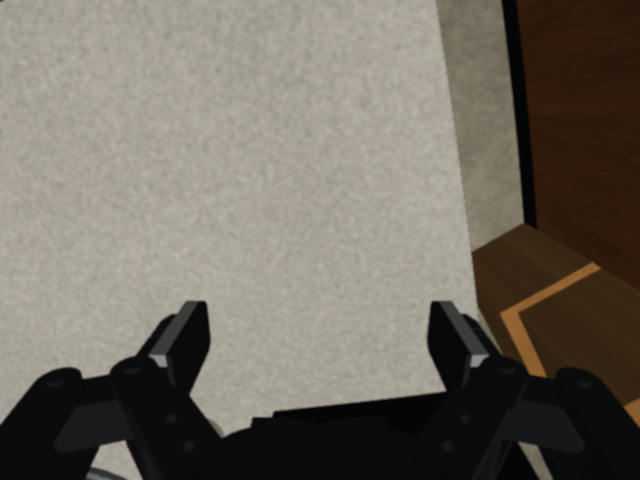

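The top view shows the tester at about (251,208). The lever points left at (218,202), and the long mark is probably near (243,245). The grey box is at (422,205). I'll shut the jaws and move the wrist camera over the tester.

Request:
{"api": "carry_out", "payload": {"series": "0.02 -0.045 0 0;0.02 -0.045 0 0;0.02 -0.045 0 0;0.02 -0.045 0 0;0.02 -0.045 0 0;0.02 -0.045 0 0;0.04 -0.02 0 0;0.04 -0.02 0 0;0.04 -0.02 0 0;0.04 -0.02 0 0;0.04 -0.02 0 0;0.04 -0.02 0 0;0.04 -0.02 0 0;0.04 -0.02 0 0;0.04 -0.02 0 0;0 0 0 0;0 0 0 0", "jaw": -1}}

```text
time: 2.92
tool_pos: [0.6366, 0.2065, 0.2449]
tcp_rot: [-0.369, -3.119, -0.0]
wrist_force: [-0.1, 0.1, 0.3]
width: -0.002
grip_force: 0.0
```

```bash
python3 - <<'E'
from h import *
s=bot.read_state();print(s["time"],s["tool_pos"],s["width"],s["q"])
n="wrist";C=cam(n);im,_=eyes.read_camera(n);cv2.imwrite(f"pics/{n}1.png",im);print(n,C[3])
for t,z in(("tester",.05),("lever_tip",.064),("lever_stud",.101),("long_mark",.053),("socket",.08)):
    for o in spot_in(n,t)[:2]: print(t,round(o["score"],2),np.round(o["rect"]),at_z(C,o["rect"][:2],z).round(3)[0])
E
```

```text
2.925 [0.63658528 0.20650587 0.24494638] -0.001717699175223965 [ 2.76234258e-01  2.53976127e-01  1.61694676e+00  4.96257068e-04
  1.27170536e+00 -1.05942060e+00]
wrist [0.56192123 0.22402503 0.37601157]
tester 0.87 [304. 130. 289. 259.] [0.572 0.21  0.05 ]
tester 0.74 [325. 119. 177. 136.] [0.568 0.228 0.05 ]
lever_tip 0.67 [325. 118. 170. 143.] [0.567 0.228 0.064]
lever_stud 0.74 [322. 119. 173. 142.] [0.566 0.226 0.101]
socket 0.92 [280. 213.  22.  29.] [0.63  0.176 0.08 ]
```

View pics/wrist1.png

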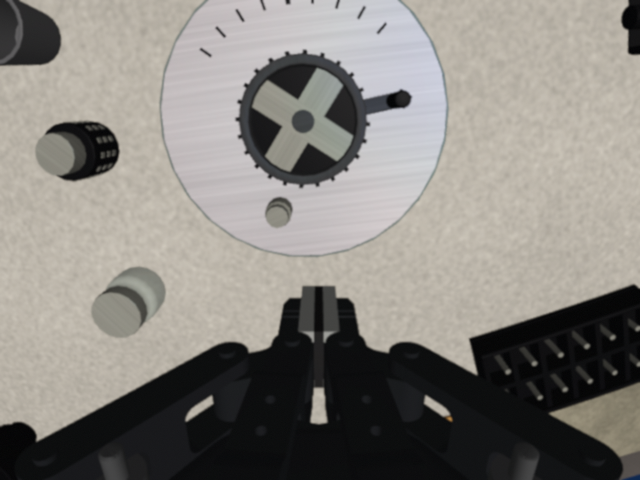

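The wrist view shows the ring centre at about (302,120) and the stud at (400,98). The scale's long mark is cut off at the top edge near (288,0), so I'll back up toward −x.

Request:
{"api": "carry_out", "payload": {"series": "-0.03 0 0 0;-0.03 0 0 0;0 0 0 0;0 0 0 0"}}

```text
time: 3.72
tool_pos: [0.5774, 0.2068, 0.2458]
tcp_rot: [0.367, 3.119, 0.001]
wrist_force: [0.3, -0.3, -0.1]
width: -0.005
grip_force: 0.0
```

```bash
python3 - <<'E'
from h import *
n="wrist";s=bot.read_state();print(s["time"],s["tool_pos"]);C=cam(n);im,_=eyes.read_camera(n);cv2.imwrite(f"pics/{n}2.png",im)
for t,z in(("tester",.05),("lever_tip",.064),("lever_stud",.101),("long_mark",.053),("socket",.08)):
    for o in spot_in(n,t)[:2]: print(t,round(o["score"],2),np.round(o["rect"]),at_z(C,o["rect"][:2],z).round(3)[0])
cv2.imwrite("pics/crop2.png",cv2.resize(im[20:320,130:530],(800,600),interpolation=cv2.INTER_CUBIC))
E
```

```text
3.725 [0.57740757 0.20677435 0.2458347 ]
tester 0.93 [319. 148. 278. 220.] [0.531 0.218 0.05 ]
lever_tip 0.93 [341. 191. 167. 129.] [0.568 0.228 0.064]
lever_stud 0.63 [338. 191. 166. 128.] [0.56  0.226 0.101]
long_mark 0.91 [318. 174. 271. 262.] [0.552 0.213 0.053]
long_mark 0.25 [319. 147. 276. 216.] [0.53  0.219 0.053]
```

View pics/crop2.png

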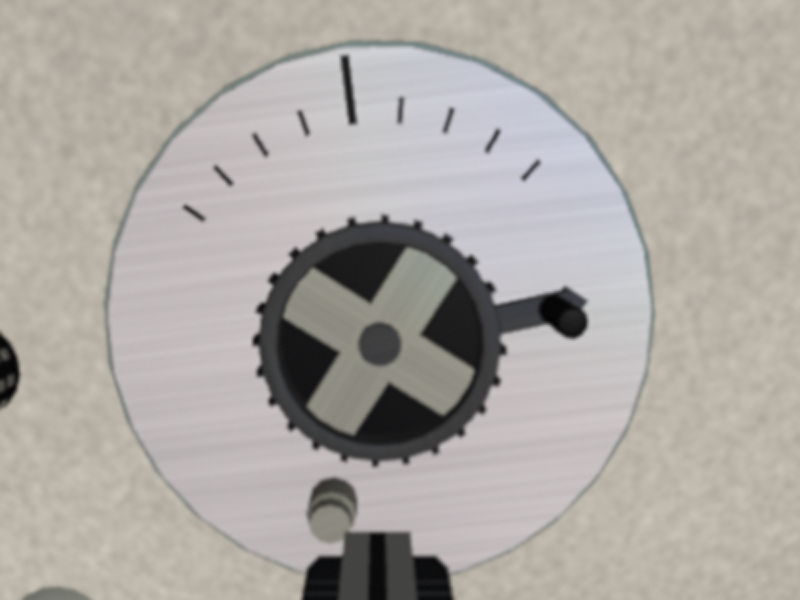

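The crop shows the long mark's inner end at crop pixel (352,123) and its outer end at (345,57). The hub is at (380,343) and the stud top at (572,322).

```bash
python3 - <<'E'
from h import *
C=cam("wrist");f=lambda u,z:at_z(C,np.array(u,float).reshape(-1,2)/2+[130,20],z)
e=f([[106,310],[653,300],[350,42],[400,42],[135,190],[622,180],[140,440],[600,480],[165,500]],.053)[:,:2]
A=np.c_[2*e,np.ones(len(e))];x=np.linalg.lstsq(A,(e**2).sum(1),rcond=None)[0];c=x[:2];print("dial",c,np.sqrt(x[2]+c@c))
print("hub.069",f([380,343],.069)," .066",f([380,341],.066))
m=f([[352,123],[345,57]],.053)[:,:2];st=f([572,322],.101)[0,:2];tip=f([584,300],.064)[0,:2]
for n,p in(("m_in",m[0]),("m_out",m[1]),("stud",st),("tip",tip)):
    d=p-c;print(n,p.round(4),np.hypot(*d).round(4),np.degrees(np.arctan2(d[1],d[0])).round(1))
E
```

```text
dial [0.56660634 0.21007941] 0.11968582864688418
hub.069 [[0.56350656 0.21086249 0.069     ]]  .066 [[0.56328343 0.21092819 0.066     ]]
m_in [0.4769 0.22  ] 0.0902 173.7
m_out [0.4522 0.2232] 0.1152 173.4
stud [0.5657 0.2823] 0.0723 90.7
tip [0.5663 0.2965] 0.0865 90.2
```

Request:
{"api": "carry_out", "payload": {"series": "0.013 0.034 -0.01 0;0.012 0.034 -0.01 0;0 0 -0.04 0;0 0 -0.04 0;0 0 -0.03 0;0 0 -0.024 0;0 0 0 0;0 0 0 0"}}

```text
time: 5.03
tool_pos: [0.6029, 0.2747, 0.0922]
tcp_rot: [0.368, 3.119, 0.001]
wrist_force: [0.7, -0.8, 0.1]
width: -0.003
grip_force: 0.0
```

```bash
cat > plan.py <<'E'
from h import *
c=np.array([.5634,.2105]);u=lambda a:np.array([np.cos(np.radians(a)),np.sin(np.radians(a))])
def tcp(th,yaw,gap): return c+.072*u(th)-gap*u(yaw)
def yaw(): 
    x=R.from_rotvec(bot.read_state()["tcp_rot"]).as_matrix()[:,0];return np.degrees(np.arctan2(x[1],x[0]))%360
E
python3 - <<'E'
from plan import *
s=bot.read_state();print(s["time"],s["tool_pos"],yaw(),s["wrist_force"],s["q"][5])
y=yaw();p=s["tool_pos"][:2];t=tcp(88.2,y,.017);print("approach",t,t-p)
q=t;
th=88.2;yy=y
for d in [5,5]+[7.5]*8+[5,5]:
    th+=d;yy+=d;n=tcp(th,yy,.017);print(th.__round__(1),(n-q).round(4),d);q=n
E
```

```text
5.025 [0.60285193 0.27468216 0.09216165] 166.53955995075498 [ 0.65913224 -0.75626948  0.14584818] -0.9458927885276919
approach [0.5821946  0.27850732] [-0.02065733  0.00382515]
93.2 [-0.006   0.0014] 5
98.2 [-0.0061  0.0009] 5
105.7 [-0.0092  0.0003] 7.5
113.2 [-0.0092 -0.0009] 7.5
120.7 [-0.009  -0.0021] 7.5
128.2 [-0.0086 -0.0033] 7.5
135.7 [-0.0081 -0.0044] 7.5
143.2 [-0.0075 -0.0054] 7.5
150.7 [-0.0067 -0.0063] 7.5
158.2 [-0.0058 -0.0072] 7.5
163.2 [-0.0033 -0.0052] 5
168.2 [-0.0029 -0.0054] 5
```

Request:
{"api": "carry_out", "payload": {"series": "-0.01 0.002 0 0;-0.007 0.001 0 0;-0.004 0.001 0 0;-0.006 0.0014 0 5;-0.0061 0.0009 0 5;-0.0092 0.0003 0 7.5;0 0 0 0"}}

```text
time: 5.9
tool_pos: [0.5595, 0.2812, 0.0918]
tcp_rot: [-0.109, 3.139, 0.0]
wrist_force: [0.3, -0.1, -0.2]
width: -0.002
grip_force: 0.0
```

```bash
python3 - <<'E'
from plan import *
s=bot.read_state();print(s["time"],s["tool_pos"],yaw(),s["wrist_force"],s["q"][5]);y=yaw()
n="wrist";C=cam(n);im,_=eyes.read_camera(n)
g=px(C,[list(c+.072*u(a))+[.101] for a in(88,100,106)]);print(g)
cv2.imwrite("pics/w3.png",im)
E
```

```text
5.9 [0.5595409  0.28116116 0.09179767] 183.98452602020035 [ 0.30061593 -0.12830621 -0.18901748] -1.2144660728835466
[[321.63152615 346.85065769]
 [321.78439595 311.26055192]
 [318.52922412 292.63173371]]
```

View pics/w3.png

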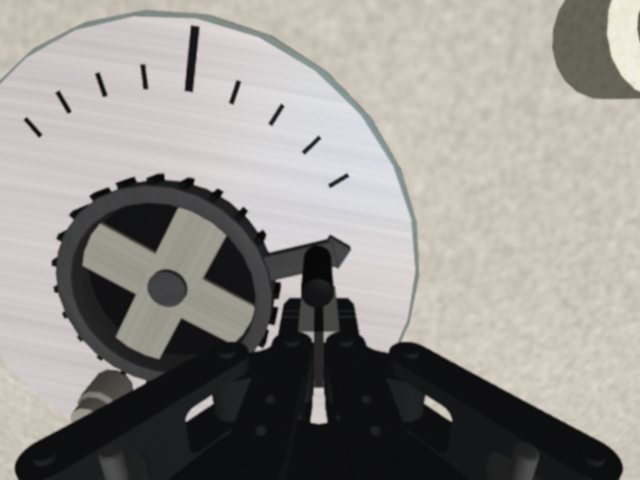

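The pin sits centred on the fingers with its top at (318,291), which is θ≈106° as planned. Next I'll push to about 168°.

Request:
{"api": "carry_out", "payload": {"series": "-0.0092 -0.0009 0 7.5;-0.009 -0.0021 0 7.5;-0.0086 -0.0033 0 7.5;-0.0081 -0.0044 0 7.5;-0.0075 -0.0054 0 7.5;-0.0067 -0.0063 0 7.5;-0.0058 -0.0072 0 7.5;-0.0033 -0.0052 0 5;-0.0014 -0.0027 0 2.5;0 0 0 0;0 0 0 0"}}

```text
time: 7.32
tool_pos: [0.5009, 0.2441, 0.0918]
tcp_rot: [-1.663, 2.664, 0.0]
wrist_force: [1.9, 1.1, 2.0]
width: -0.001
grip_force: 1.1
```

```bash
python3 - <<'E'
from plan import *
s=bot.read_state();print(s["time"],s["tool_pos"],yaw(),s["wrist_force"],s["q"][5]);y=yaw()
n="wrist";C=cam(n);im,_=eyes.read_camera(n)
for a in(160,163,166,169,172): print(a,px(C,[list(c+.072*u(a))+[.101],list(c+.087*u(a))+[.064]]).round(1).tolist())
print("mark",px(C,[list(c+.087*u(173.6))+[.053],list(c+.113*u(173.6))+[.053]]).round(1).tolist())
cv2.imwrite("pics/w4.png",cv2.resize(im[80:380,120:520],(800,600),interpolation=cv2.INTER_CUBIC))
E
```

```text
7.325 [0.50086618 0.24406835 0.09181283] 243.94869036524875 [1.91723499 1.13822269 2.02082295] -2.278511729552414
160 [[321.2, 308.4], [353.8, 264.8]]
163 [[319.8, 299.1], [352.8, 255.4]]
166 [[317.9, 289.7], [351.2, 246.0]]
169 [[315.3, 280.2], [349.0, 236.5]]
172 [[312.2, 270.7], [346.3, 226.9]]
mark [[343.0, 215.3], [397.1, 196.8]]
```

View pics/w4.png

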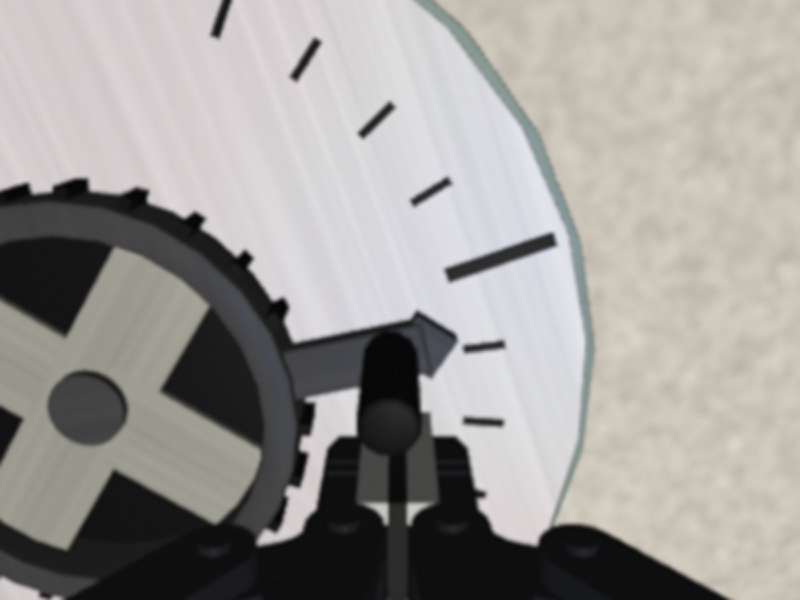

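The lever tip is at full-image (348,249) and the mark's inner end at (343.5,217.5). Allowing for parallax, about 7.9° remains. I'll push that far and back off.

Request:
{"api": "carry_out", "payload": {"series": "-0.0015 -0.0028 0 2.6;-0.0014 -0.0029 0 2.6;-0.0013 -0.003 0 2.6;0 0 0 0;0 0 0 0;0.003 0.01 0 0;0.004 0.013 0 0;0.004 0.013 0 0;0 0 0 0;0 0 0 0"}}

```text
time: 8.62
tool_pos: [0.5066, 0.2709, 0.091]
tcp_rot: [1.843, -2.543, 0.0]
wrist_force: [-0.2, -0.2, 1.7]
width: -0.001
grip_force: 0.0
```

```bash
python3 - <<'E'
from plan import *
s=bot.read_state();print(s["time"],s["tool_pos"],yaw(),s["wrist_force"],s["q"][5]);y=yaw()
n="wrist";C=cam(n);im,_=eyes.read_camera(n)
for a in(170,172,174,176): print(a,px(C,[list(c+.072*u(a))+[.101],list(c+.087*u(a))+[.064]]).round(1).tolist())
print("mark",px(C,[list(c+.087*u(173.6))+[.053],list(c+.113*u(173.6))+[.053]]).round(1).tolist())
cv2.imwrite("pics/w5.png",cv2.resize(im[20:320,120:520],(800,600),interpolation=cv2.INTER_CUBIC))
E
```

```text
8.625 [0.50662622 0.27093413 0.09096725] 251.88033360476112 [-0.23543894 -0.19584481  1.68746547] -2.3773869298914807
170 [[314.8, 200.9], [351.2, 176.2]]
172 [[313.6, 193.4], [350.2, 169.0]]
174 [[312.1, 185.8], [349.0, 161.8]]
176 [[310.3, 178.2], [347.4, 154.6]]
mark [[347.3, 160.1], [405.5, 148.3]]
```

View pics/w5.png

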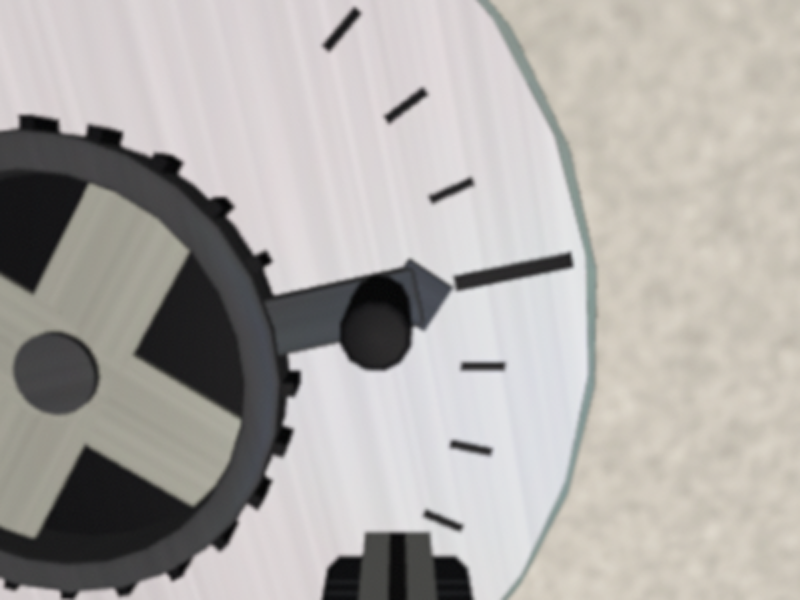

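The lever tip is at (346,164), within about 0.5° of the mark's inner end at (348,162). It's set and released. Now I'll lift and move to the grey box.

Request:
{"api": "carry_out", "payload": {"series": "0 0 0.05 0;0 0 0.055 0;0 0 0.04 -7.2;0.0145 -0.049 0 -7.2;0.0145 -0.049 0 -7.2;0.0145 -0.049 0 -7.2;0.0145 -0.049 0 -7.2;0.0145 -0.049 0 -7.2;0.0145 -0.049 0 -7.2;0.0145 -0.049 0 -7.2;0.0145 -0.049 0 -7.2;0.0145 -0.049 0 -7.2;0.0145 -0.049 0 0;0 0 0 0;0 0 0 0"}}

```text
time: 10.55
tool_pos: [0.6513, -0.2191, 0.2358]
tcp_rot: [-0.006, -3.14, -0.001]
wrist_force: [0.5, 0.6, 1.1]
width: -0.001
grip_force: 0.0
```

```bash
python3 - <<'E'
from plan import *
s=bot.read_state();print(s["time"],s["tool_pos"],yaw(),s["wrist_force"],s["q"][5])
n="wrist";C=cam(n);im,_=eyes.read_camera(n);cv2.imwrite("pics/w6.png",im)
for t,z in(("control_box",.05),("start_top",.072)):
    for o in spot_in(n,t)[:3]: print(t,round(o["score"],2),np.round(o["rect"]),at_z(C,o["rect"][:2],z).round(4)[0])
E
```

```text
10.55 [ 0.65126752 -0.21912464  0.23578891] 179.78612972963987 [0.47645267 0.64015823 1.09204973] -1.9282446740252521
control_box 0.71 [320. 121. 153. 157.] [ 0.5805 -0.2182  0.05  ]
start_top 0.77 [315. 141.  39.  36.] [ 0.5947 -0.2215  0.072 ]
```

View pics/w6.png

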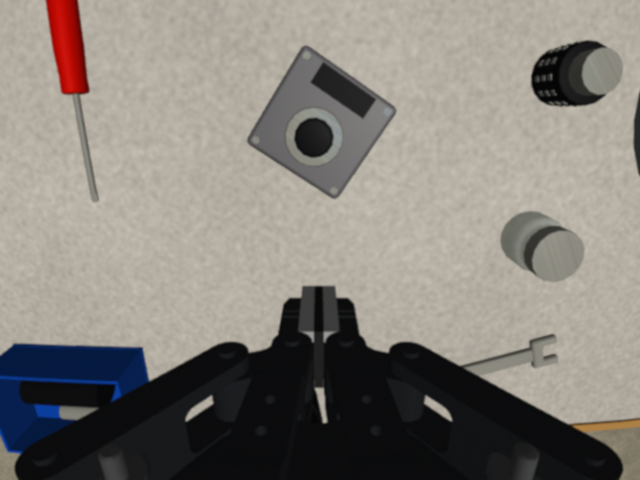

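The grey box is clear, and its button is centred at (314,138). I'll hover above it.

Request:
{"api": "carry_out", "payload": {"series": "-0.029 -0.0015 -0.02 0;-0.029 -0.0015 -0.02 0;0 0 -0.04 0;0 0 -0.04 0;0 0 -0.022 0;0 0 0 0;0 0 0 0"}}

```text
time: 11.58
tool_pos: [0.5948, -0.2217, 0.0957]
tcp_rot: [0.003, 3.14, -0.001]
wrist_force: [-0.3, -0.7, 0.1]
width: 0.002
grip_force: 0.0
```

```bash
python3 - <<'E'
from plan import *
s=bot.read_state();print(s["time"],s["tool_pos"],s["wrist_force"])
n="wrist";C=cam(n);im,_=eyes.read_camera(n);cv2.imwrite("pics/w7.png",im[200:400,200:440])
print(px(C,[[s["tool_pos"][0],s["tool_pos"][1],.072]])-[200,200])
E
```

```text
11.575 [ 0.59482205 -0.22172624  0.09567154] [-0.34575794 -0.73027067  0.12285902]
[[119.19442356  91.65177809]]
```

View pics/w7.png

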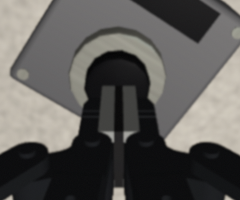

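The fingertips are over the cap, about 3 mm too far in +x. I'll correct that and press.

Request:
{"api": "carry_out", "payload": {"series": "-0.003 -0.001 0 0;0 0 -0.006 0;0 0 -0.003 0;0 0 -0.003 0;0 0 -0.002 0;0 0 -0.0015 0;0 0 0 0;0 0 0 0"}}

```text
time: 12.62
tool_pos: [0.5909, -0.2232, 0.08]
tcp_rot: [-0.004, -3.141, 0.0]
wrist_force: [-4.4, 0.4, 8.9]
width: -0.002
grip_force: 4.5
```

Request:
{"api": "carry_out", "payload": {"series": "0 0 -0.001 0;0 0 0 0;0 0 0 0"}}

```text
time: 13.0
tool_pos: [0.591, -0.2232, 0.0799]
tcp_rot: [-0.004, -3.141, 0.0]
wrist_force: [-5.6, 2.3, 14.2]
width: 0.001
grip_force: 6.8
```

The button has bottomed: TCP z matches a 6 mm press, and the force rises with no further travel. I'll lift straight up and check.

Request:
{"api": "carry_out", "payload": {"series": "0 0 0.005 0;0 0 0.01 0;0 0 0.04 0;0 0 0.05 0;0.0285 0.002 0.04 0;0.0285 0.002 0 0;0 0 0 0;0 0 0 0"}}

```text
time: 14.0
tool_pos: [0.6469, -0.2188, 0.2214]
tcp_rot: [-0.004, -3.139, -0.001]
wrist_force: [0.1, 0.4, 0.3]
width: -0.0
grip_force: 0.0
```

```bash
python3 - <<'E'
from plan import *
s=bot.read_state();print(s["time"],s["tool_pos"],s["wrist_force"])
C=cam("wrist");im,_=eyes.read_camera("wrist")
for t,z in(("control_box",.05),("start_top",.072)):
    for o in spot_in("wrist",t)[:1]: print(t,np.round(o["rect"]),at_z(C,o["rect"][:2],z).round(4)[0])
t,_=eyes.read_camera("top");a=cv2.resize(t[150:270,190:310],(400,400),interpolation=cv2.INTER_CUBIC);b=cv2.resize(im,(400,300))
cv2.imwrite("pics/f.png",np.hstack([a,np.vstack([b,np.zeros((100,400,3),np.uint8)])]))
E
```

```text
14.0 [ 0.64685121 -0.21881724  0.22144297] [0.08009919 0.36990786 0.29646167]
control_box [320. 127. 157. 158.] [ 0.58  -0.218  0.05 ]
start_top [314. 148.  39.  42.] [ 0.594  -0.2221  0.072 ]
```

View pics/f.png

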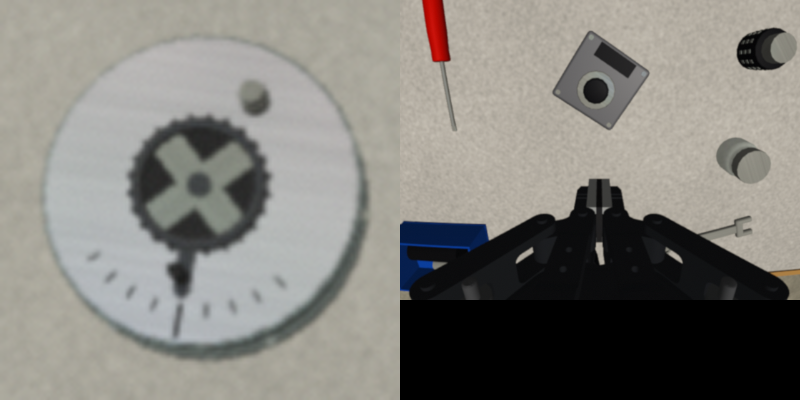

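The lever is still on the long mark, pointing at (181,300) in the crop. The box hasn't moved and its button is up.

```bash
python3 -c "
from workcell import bot
print(bot.finish_job())"
```

```text
the job is handed in; nothing more can be done
None
```

I pushed the lever onto the long mark, then pressed the grey box's button fully in and let it come up. The box and the things I could see afterwards had not moved. I handed the job in at about 14 s; no verdict came back.

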